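Start the crank bolt of a door-stile clamp

TASK

On the blue clamping jig, turn the crank bolt backward (anticlockwise seen from above) until you feel it drop into the start of its thread, then turn it forward (clockwise) one full turn from there so that the thread is started, and finish with the gripper still holding the red crank knob, keeping the bolt still. Hold the hollow plastic knob gently, with a grip of no more than about 45 N, and leave the door handle, pencil and screwdriver where they lie.

Things in the scene. Friction and masses are not known exactly. Their poses are not given: they have to be found in the camera images.
- jig: fixed clamping jig: wooden base 150 x 230 x 18 mm (x, y, z), pale timber stile 280 x 90 x 40 mm on it along x, blue posts at y = +-85 mm (flat bolt heads to 120 mm), across them a blue bridge bar 56 x 200 mm, top 114 mm above the bench. Origin on the bench under the boss, on the bolt's vertical axis; z up. The bolt is captive: it only turns about and slides along this axis.
- boss_top (a point): centre of the top face of the brass threaded boss (52 mm diameter) in the middle of the bridge bar, on the bolt axis, 139 mm above the bench; it does not move. The bolt rises out of it, with a flat steel crank arm (16 mm wide, 8 mm thick) on a 30 mm round hub, its top 1 mm above the arm's.
- knob_grip (a point): middle of the red knob: upright 18 mm diameter, 38 mm high plastic cylinder at the end of the crank arm, 45 mm from the bolt axis. It revolves freely on its pin, so a gripper may carry it round without turning. Point 19 mm below the knob's top, 23 mm above the arm's top; 189 mm above the bench when bolt_lift is 0. Only the knob stands above arm and hub. 1 to 2 N pushes it round.
- bolt (a joint): turn of the bolt and crank relative to the jig, rad: 0 when the crank arm points along the jig's +x, growing as it turns backward (anticlockwise from above); counts on past a full turn. Some friction keeps it where it is left. The angle at which the thread starts differs each time and cannot be seen; it lies 1 to 4.2 rad backward of where the crank is found.
- bolt_lift (a joint): bolt height, m, up positive; right-hand thread, 10 mm pitch, 2 mm axial play. At first the 0.4 kg bolt rests on the first turn, 3 to 9 mm above 0. Turned backward it rides up 10 mm per turn to 10 mm, where the thread ends and, unless held up, it drops to 0 in under 0.2 s (and rides up again if turned on). From there forward turning takes it down 10 mm per turn.
- door_handle: loose aluminium lever handle on a 150 x 42 mm plate, up to 43 mm high, lying beside the jig; leave alone. Origin under the plate's centre.
- pencil: loose yellow pencil stub, 80 x 8 x 8 mm, along its x, lying across the timber stile on the jig, 58 mm above the bench; leave alone. Origin under its centre.
- screwdriver: loose red-handled screwdriver lying on the bench along its x beside the jig, under 40 mm high; leave alone.

How it is judged:
By the outcome, as a careful person would: the job done as asked, in the order asked, and still so for the second after the job is handed in, while the arm keeps its last pose, push and grip.
It also fails if it takes over 72 s, if anything falls off the work surface, if the arm or the gripper's body presses on something with over 40 N, if the wrist force passes 120 N, or if a joint passes its speed limit or range.

ROBOT

A 6-joint arm with a two-finger parallel gripper is mounted at the origin on the work surface. World frame = base frame: x ahead of the robot, y to its left, z up, the work surface at z = 0. Lengths are in mm, angles in degrees, forces in N, time in s.
With the tool pointing down it reaches from about 300 to 850 mm from the base axis. Payload 4.2 kg.
Tool frame: the origin (TCP) lies on the centre line of the jaws, within the pads' length; the fingertips stand 14 mm ahead of it and the grasp point (between the pads) lies 5 mm behind it; z points along the fingers, y is the line along which they close (so a half turn about z gives the same grasp; the last joint's range is limited). The gripper opens to 91 mm and grips with 3 to 60 N. Pads are 32 mm wide; open, the fingers measure 118 mm over their backs; the gripper's body (76 mm by 178 mm) begins 60 mm behind the grasp point.
Start: joints at [66.807, 18.312, 89.639, -0, 72.044, -1.146], TCP at [215.843, 532.967, 227.976] pointing down, gripper open.
Joint ranges: [-177.97, 177.97], [-48.28, 115.42], [12.27, 149.76], [-77.06, 257.06], [2.81, 150.46], [-146.56, 146.56]. Speed limits (degrees/s): [147.25, 147.25, 180, 180, 180, 180].

INTERFACE

Orientations are given as [roll, pitch, yaw] about the fixed x, y, z axes, in that order (R = Rz(yaw) Ry(pitch) Rx(roll)).
In Python, from workcell import env gives the robot as it stands.
- The arm moves only by the tool arm_command, never from a script. Its argument "motion" is a list of rows, each an object with "offset": the shift along the tool's x, y, z in m, a list of three; "spin": the turn about the tool's z in rad. In form: [{"offset": [tx, ty, tz], "spin": spin}, ...]. A call has 1 to 5 rows; each row shifts and turns the commanded pose from where the row before left it, along the tool's axes as they then stand; what a row does not reach is not made up. A row lasts 1/8 s, in which the tool goes at most 62.5 mm and 10.7 degrees, less where a joint would pass 70% of its speed; a pose out of reach is approached as far as the arm can. A call with a gripper value outside its range is refused whole. "jaw" is the finger opening in m, from 0 to 0.0912, set as the call begins (left out, the last holds). The fingers move at their own pace and stop on an object; "newtons" is the grip in N (left out, the last holds). Time passes only in rows, so rows that do not move let the fingers close. It gives the time, the measured TCP pose, the force, the opening and the grip force at its end, in the units of the state.
- env.state(): the state, without advancing time (a new reading comes with each control period).
- env.grab_frame(name): name is "side" or "top"; returns (picture, depth): 480x640x3 uint8, blue, green, red; 480x640 float32, mm along the optical axis (not along the pixel's ray), 0 where there is no reading.
- env.camera_model(name): a dict with "fx", "fy", "cx", "cy" (pixels), "eye" and "rotation" of the camera in the world. Camera axes: x right, y down, z forward; pixel columns grow to the right and rows downward; lengths in mm; the calibration is good to about 2 mm. A picture is of the moment at which its call begins. camera_model takes no time and is no camera call.
- env.job_done(): hands the job in; it is judged then, once.
Trained networks look in the newest picture that a camera, given by its name, has taken for a name from the list of things; names that differ only in an ending like _2 or _b are one class to them, and where a whole thing is asked for, a point or a joint stands for the part that bears it (a point fixed in the world has none). Each returns a list of dicts, best first, with "score" (0 to 1); they miss things now and then, are a little off and sometimes report something else, mostly with a low value. They report only what shows in the picture. A call takes as long as a camera call.
- env.boxes_of(camera, target): "bbox" ([left, top, right, bottom] in pixels, round what is visible of it).
- env.pinpoint(camera, target): "location" ([column, row] in pixels: a listed point, or the origin of a listed thing).
The state is a dict: "time_s": time; "qpos": joint angles; "qvel": joint speeds; "effort": joint torques, N m; "ee_pos": TCP position; "ee_rot": TCP orientation; "force": force on the tool from outside, world axes, zero at the start; "torque": the same for the moment, N m; "gripper_width": finger opening in mm; "gripper_force": force on a finger pad.
Only numpy, scipy, OpenCV 4.12 (cv2) and the standard library are available. Lean on these libraries where they do the work, as an engineer would, in place of code of your own. Each camera call takes 0.05 s, during which the arm holds its last target. There are 200 camera calls.

## Working session

There is one attempt and no reset: what is moved stays moved. The work goes in short steps, Python scripts to look and compute and a tool call to move; the robot and the scene stay as the last step left them, time stands still between calls to the robot, and variables do not carry over. Pictures are saved under pics/ and viewed, at most 10 in all, crops included, and the job is handed in when it is done.

Besides the shell and the picture viewer there is one more tool, called after "Emit:" in YAML: its name, and indented under it one key for each argument. arm_command: Moves the arm, as the interface text tells. Its arguments: {"type":"object","properties":{"motion":{"type":"array"},"jaw":{"type":"number"},"newtons":{"type":"number"}},"required":["motion"]}

```bash
mkdir -p pics
cat > h.py <<'E'
import numpy as np, cv2
from workcell import env
def ray(cam,px):
    m=env.camera_model(cam); d=np.array([(px[0]-m['cx'])/m['fx'],(px[1]-m['cy'])/m['fy'],1.])
    return np.array(m['eye'],float), np.array(m['rotation'],float)@d
def at_z(cam,px,z):
    e,d=ray(cam,px); return e+d*(z-e[2])/d[2]
def at_depth(cam,px,dep):
    e,d=ray(cam,px); return e+d*dep
E
python3 - <<'E'
from h import *
s=env.state(); print(s)
for c in('side','top'):
    p,d=env.grab_frame(c); cv2.imwrite(f'pics/{c}0.png',p); np.save(f'{c}0.npy',d)
    print(c,env.camera_model(c)['eye'])
    for t in('knob_grip','boss_top','jig'):
        for r in env.pinpoint(c,t)[:2]:
            u=r['location']; print(t,np.round(u),round(r['score'],2),'dep',d[int(u[1]),int(u[0])],np.round(at_z(c,u,{'knob_grip':195,'boss_top':139,'jig':0}[t])),np.round(at_depth(c,u,d[int(u[1]),int(u[0])])))
E
```

```text
{'time_s': 0.0, 'qpos': array([ 6.68057877e+01,  1.83504390e+01,  8.97062102e+01, -1.48069897e-03,
        7.20437349e+01, -1.14600192e+00]), 'qvel': array([ 0.04760235, -0.06641866,  0.05432964, -0.04769391, -0.05029009,
       -0.05755446]), 'effort': array([-3.37412994e-04, -4.12457013e+01, -2.31975013e+01,  7.27580767e-02,
        4.56264953e-02, -1.32652704e-04]), 'ee_pos': array([215.66514377, 532.50381547, 227.13363907]), 'ee_rot': array([-1.79899608e+02, -6.00204477e-04,  1.57952247e+02]), 'force': array([ 0.54886086, -0.60936193,  0.18839853]), 'torque': array([-0.00407549,  0.00323214,  0.00721132]), 'gripper_force': 0.0, 'gripper_width': 91.32391865429543}
side [ 337.21512529 -387.44927113  650.18454283]Traceback (most recent call last):
  File "<stdin>", line 8, in <module>
  File "h.py", line 7, in at_z
    e,d=ray(cam,px); return e+d*(z-e[2])/d[2]
                                         ~^^^
IndexError: invalid index to scalar variable.
```

```bash
python3 - <<'E'
import re
s=open('h.py').read()
s=s.replace("np.array(m['rotation'],float)@d","Rotation.from_euler('xyz',m['rotation'],degrees=True).apply(d)")
open('h.py','w').write("from scipy.spatial.transform import Rotation\n"+s)
E
python3 - <<'E'
from h import *
for c in('side','top'):
    p,d=env.grab_frame(c); cv2.imwrite(f'pics/{c}0.png',p); np.save(f'{c}0.npy',d)
    print(c,env.camera_model(c))
    for t in('knob_grip','boss_top','jig'):
        for r in env.pinpoint(c,t)[:2]:
            u=r['location']; dd=d[int(u[1]),int(u[0])];print(t,np.round(u),round(r['score'],2),'dep',dd,np.round(at_z(c,u,{'knob_grip':195,'boss_top':139,'jig':0}[t])),np.round(at_depth(c,u,dd)))
E
```

```text
side {'fx': 466.009717069271, 'fy': 466.009717069271, 'cx': 314.25941860772923, 'cy': 242.98091761085203, 'eye': array([ 337.21512529, -387.44927113,  650.18454283]), 'rotation': array([-138.18899945,    0.80439986,  -35.24662926])}
knob_grip [323. 247.] 0.9 dep 590.9995 [572. -63. 195.] [566. -71. 207.]
boss_top [308. 294.] 0.96 dep 584.8579 [536. -80. 139.] [523. -99. 172.]
jig [312. 350.] 0.76 dep 656.212 [534. -88.  -0.] [ 515. -115.   61.]
top {'fx': 541.3847811150547, 'fy': 541.3847811150547, 'cx': 321.3522433577103, 'cy': 224.73754165499108, 'eye': array([502.69642106,  24.83695425, 991.17489172]), 'rotation': array([-1.72767563e+02,  4.35382061e-02, -9.06044580e+01])}
knob_grip [377. 244.] 0.54 dep 783.9108 [574. -58. 195.] [573. -56. 210.]
boss_top [393. 274.] 0.6 dep 814.5025 [531. -87. 139.] [530. -83. 174.]
jig [383. 277.] 0.63 dep 848.46405 [532. -87.   0.] [528. -71. 139.]
```

View pics/top0.png

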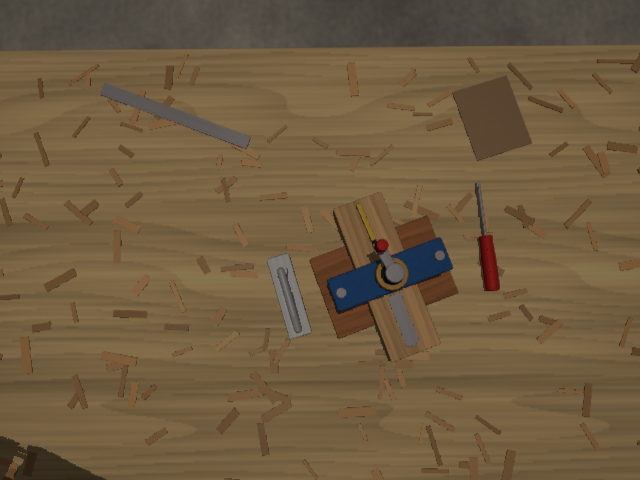

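View pics/side0.png

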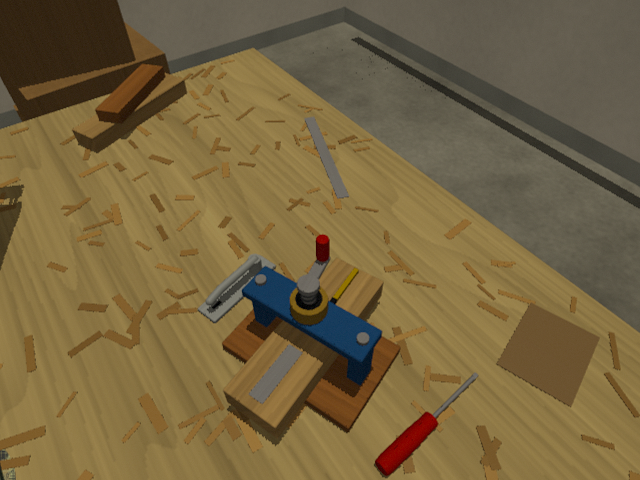

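The top view shows the jig, with the hub at (394,273) and the red knob at (382,245). The crank points at about 31° in the world. The side view agrees, with the knob at (323,248) and the hub at (308,284). I'll refine the axis, knob and lift from depth.

```bash
cat >> h.py <<'E'
def cloud(cam,d):
    v,u=np.nonzero(d>0); m=env.camera_model(cam)
    q=np.c_[(u-m['cx'])/m['fx'],(v-m['cy'])/m['fy'],np.ones(len(u))]*d[v,u][:,None]
    return Rotation.from_euler('xyz',m['rotation'],degrees=True).apply(q)+m['eye'],u,v
E
python3 - <<'E'
from h import *
for c in('top','side'):
    P,u,v=cloud(c,np.load(f'{c}0.npy')); r=np.hypot(*(P[:,:2]-[533,-84]).T)
    for nm,lo,hi,R in(('bar',105,122,90),('boss',132,147,35),('hub/arm',160,185,70),('knobtop',203,225,80)):
        k=(P[:,2]>lo)&(P[:,2]<hi)&(r<R); Q=P[k]
        print(c,nm,k.sum(),'med',np.round(np.median(Q,0),1),'mid',np.round((Q.min(0)+Q.max(0))/2,1),'ext',np.round(np.ptp(Q,0),1),'z95',np.round(np.percentile(Q[:,2],[50,90]),1))
    k=(r<10)&(P[:,2]>150); print('hub z',np.median(P[k,2]),k.sum())
E
```

```text
top bar 2897 med [531.9 -66.8 113.8] mid [533.3 -84.1 114.4] ext [108.4 178.3  14.9] z95 [113.8 116.1]
top boss 463 med [527.2 -80.5 138.7] mid [533.4 -85.9 137.6] ext [50.  51.4 10.4] z95 [138.7 140.7]
top hub/arm 494 med [540.9 -79.4 172.7] mid [548.1 -76.5 174.8] ext [59.1 47.3 19.5] z95 [172.7 174.8]
top knobtop 119 med [572.4 -62.6 212.1] mid [572.  -63.2 209.5] ext [16.4 17.5 11.6] z95 [212.1 214.1]
hub z 173.26084111577381 138
side bar 3657 med [ 527.4 -110.5  115.2] mid [530.7 -84.2 113.5] ext [109.4 179.   17. ] z95 [115.2 116.8]
side boss 757 med [524.2 -95.8 140.2] mid [531.5 -86.9 138.5] ext [51.1 51.5 13. ] z95 [140.2 141.6]
side hub/arm 682 med [538.7 -81.8 174.2] mid [548.8 -80.7 172.5] ext [63.1 41.7 24.9] z95 [174.2 176. ]
side knobtop 176 med [569.1 -67.4 212.9] mid [570.3 -64.2 209.4] ext [16.8 17.5 12.5] z95 [212.9 214.7]
hub z 174.92576077751738 153
```

Emit:
arm_command:
  motion:
    - {"offset": [-0.0461, -0.0349, -0.012], "spin": 0}
    - {"offset": [-0.0461, -0.0349, -0.012], "spin": 0}
    - {"offset": [-0.0461, -0.0349, -0.012], "spin": 0}
    - {"offset": [-0.0461, -0.0349, -0.012], "spin": 0}
    - {"offset": [-0.0461, -0.0349, -0.012], "spin": 0}
  jaw: 0.045
  newtons: 20

```text
time_s: 1.12
ee_pos: [364.7, 283.1, 288.6]
ee_rot: [180.0, 0.0, 158.0]
force: [0.7, 0.1, 0.6]
gripper_width: 45.7
gripper_force: 0.0
```

Emit:
arm_command:
  motion:
    - {"offset": [-0.0461, -0.0349, 0], "spin": 0}
    - {"offset": [-0.0461, -0.0349, 0], "spin": 0}
    - {"offset": [-0.0461, -0.0349, 0], "spin": 0}
    - {"offset": [-0.0461, -0.0349, 0], "spin": 0}
    - {"offset": [-0.0461, -0.0349, 0], "spin": 0}

```text
time_s: 1.75
ee_pos: [512.9, 34.7, 288.2]
ee_rot: [180.0, 0.0, 157.9]
force: [0.1, 0.2, 0.2]
gripper_width: 44.8
gripper_force: 0.0
```

Emit:
arm_command:
  motion:
    - {"offset": [-0.0461, -0.0349, 0], "spin": 0}
    - {"offset": [-0.0461, -0.0349, 0], "spin": 0}
    - {"offset": [0, 0, 0], "spin": 0.18}
    - {"offset": [0, 0, 0], "spin": 0.18}
    - {"offset": [0, 0, 0], "spin": 0.18}

```text
time_s: 2.38
ee_pos: [571.4, -63.2, 287.8]
ee_rot: [-180.0, -0.0, 126.6]
force: [-0.1, -0.3, -0.4]
gripper_width: 45.2
gripper_force: 0.0
```

Emit:
arm_command:
  motion:
    - {"offset": [0, 0, 0], "spin": 0.185}
    - {"offset": [0, 0, 0], "spin": 0.185}
    - {"offset": [0, 0, 0], "spin": 0.185}
    - {"offset": [0, 0, 0], "spin": 0.185}
    - {"offset": [0, 0, 0], "spin": 0.185}

```text
time_s: 3.0
ee_pos: [571.3, -62.9, 288.0]
ee_rot: [180.0, -0.0, 73.7]
force: [-0.8, 0.6, 0.2]
gripper_width: 45.1
gripper_force: 0.0
```

Emit:
arm_command:
  motion:
    - {"offset": [0, 0, 0], "spin": 0.185}
    - {"offset": [0, 0, 0], "spin": 0.185}
    - {"offset": [0, 0, 0], "spin": 0.185}
    - {"offset": [0, 0, 0], "spin": 0.185}
    - {"offset": [0, 0, 0], "spin": 0}

```text
time_s: 3.62
ee_pos: [571.3, -62.9, 287.9]
ee_rot: [-180.0, -0.0, 31.7]
force: [0.3, 1.1, 0.3]
gripper_width: 44.8
gripper_force: 0.0
```

Emit:
arm_command:
  motion:
    - {"offset": [0, 0, 0.03], "spin": 0}
    - {"offset": [0, 0, 0.03], "spin": 0}
    - {"offset": [0, 0, 0.02], "spin": 0}
    - {"offset": [0, 0, 0.014], "spin": 0.02}

```text
time_s: 4.12
ee_pos: [571.1, -62.8, 192.9]
ee_rot: [-180.0, 0.0, 30.5]
force: [0.2, 0.2, -0.1]
gripper_width: 44.9
gripper_force: 0.0
```

Emit:
arm_command:
  motion:
    - {"offset": [0, 0, 0], "spin": 0}
    - {"offset": [0, 0, 0], "spin": 0}
    - {"offset": [0, 0, 0], "spin": 0}
  jaw: 0.023

```text
time_s: 4.5
ee_pos: [571.9, -63.0, 195.0]
ee_rot: [179.9, -0.1, 30.5]
force: [-0.1, -0.0, 0.4]
gripper_width: 23.1
gripper_force: 0.0
```

```bash
cat >> h.py <<'E'
def look(n,crop=True):
    p,d=env.grab_frame('side'); cv2.imwrite(f'pics/{n}.png',cv2.resize(p[180:340,220:420],None,fx=3,fy=3))
    P,u,v=cloud('side',d); r=np.hypot(*(P[:,:2]-[532.7,-86]).T)
    k=(r<10)&(P[:,2]>145)&(P[:,2]<185); b=(P[:,2]>100)&(P[:,2]<122)&(r>45)&(r<90)
    print('lift hub',np.round(np.median(P[k,2])-167-1.2,1),k.sum(),'bar',np.median(P[b,2])) if k.any() else print('hub hidden')
    hsv=cv2.cvtColor(p,cv2.COLOR_BGR2HSV)[v,u].astype(int); red=((hsv[:,0]<6)|(hsv[:,0]>174))&(hsv[:,1]>170)&(hsv[:,2]>60)&(r<80)&(P[:,2]>150)
    if red.any(): print('red',red.sum(),np.round(np.median(P[red],0),1),'z range',np.round(np.percentile(P[red,2],[2,98]),1))
    s=env.state(); print(s['time_s'],np.round(s['ee_pos'],1),np.round(s['ee_rot'],1),np.round(s['qpos'],0),s['gripper_width'])
E
python3 -c "
from h import *
look('a')"
```

```text
lift hub 6.6 179 bar 115.1577867057
red 247 [565.5 -67.8 203.1] z range [178.6 214.9]
4.55 [571.9 -62.9 194.8] [ 1.799e+02 -1.000e-01  3.050e+01] [-7. 20. 93.  0. 68. 52.] 23.11811043275788
```

View pics/a.png

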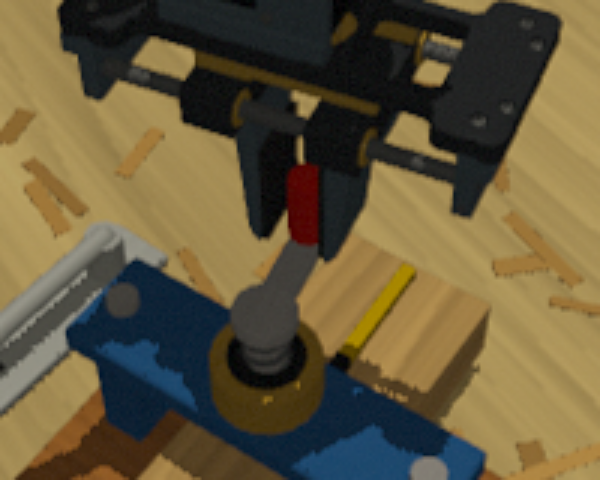

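The knob stands between the open fingers and the hub is visible, so I'm turning backward with a loose cage.

Emit:
arm_command:
  motion:
    - {"offset": [-0.0006, -0.00717, 0], "spin": -0.16}
    - {"offset": [-0.0006, -0.00717, 0], "spin": -0.16}
    - {"offset": [-0.0006, -0.00717, 0], "spin": -0.16}
    - {"offset": [-0.0006, -0.00717, 0], "spin": -0.16}
    - {"offset": [-0.0006, -0.00717, 0], "spin": -0.16}

```text
time_s: 5.18
ee_pos: [544.9, -42.3, 195.5]
ee_rot: [179.7, -0.0, 76.6]
force: [2.4, -0.8, 3.1]
gripper_width: 23.3
gripper_force: 1.3
```

```bash
python3 -c "
from h import *
look('b')"
```

```text
lift hub 7.6 179 bar 115.20942849119626
red 308 [543.3 -49.5 204.2] z range [179.7 215.9]
5.225 [543.7 -41.9 195.3] [179.8  -0.   76.8] [-6. 17. 97.  0. 66.  8.] 23.32296841317579
```

Emit:
arm_command:
  motion:
    - {"offset": [-0.0006, -0.00717, 0], "spin": -0.16}
    - {"offset": [-0.0006, -0.00717, 0], "spin": -0.16}
    - {"offset": [-0.0006, -0.00717, 0], "spin": -0.16}
    - {"offset": [-0.0006, -0.00717, 0], "spin": -0.16}

```text
time_s: 5.72
ee_pos: [516.4, -44.3, 195.1]
ee_rot: [179.8, 0.1, 113.2]
force: [2.6, 1.0, 2.0]
gripper_width: 23.1
gripper_force: 1.2
```

```bash
python3 -c "
from h import *
look('c')"
```

```text
lift hub 8.5 186 bar 115.13480299543272
red 47 [520.1 -51.6 197.4] z range [181.6 209.7]
5.775 [515.  -44.6 194.9] [1.799e+02 1.000e-01 1.133e+02] [ -6.  14. 100.   0.  65. -30.] 23.01369030421459
```

Emit:
arm_command:
  motion:
    - {"offset": [-0.0006, -0.00717, 0], "spin": -0.16}
    - {"offset": [-0.0006, -0.00717, 0], "spin": -0.16}
    - {"offset": [0, 0, 0], "spin": 0}

```text
time_s: 6.15
ee_pos: [502.8, -52.2, 194.3]
ee_rot: [180.0, 0.0, 131.0]
force: [0.2, 0.7, 0.4]
gripper_width: 23.0
gripper_force: 0.1
```

```bash
python3 -c "
from h import *
look('d')"
```

```text
lift hub 9.1 180 bar 115.03162214337328
6.2 [502.8 -52.2 194.1] [-180.   -0.  131.] [ -7.  14. 102.   0.  65. -48.] 22.70375169042229
```

Emit:
arm_command:
  motion:
    - {"offset": [-0.0003, -0.0045, 0], "spin": -0.1}
    - {"offset": [-0.0003, -0.0045, 0], "spin": -0.1}
    - {"offset": [0, 0, 0], "spin": 0}

```text
time_s: 6.58
ee_pos: [496.9, -58.7, 193.9]
ee_rot: [180.0, -0.0, 142.5]
force: [0.5, 0.8, 0.6]
gripper_width: 22.8
gripper_force: 0.3
```

```bash
python3 -c "
from h import *
look('e')"
```

```text
lift hub 9.6 186 bar 114.99181619941601
6.625 [496.9 -58.7 193.9] [-180.    -0.   142.5] [ -8.  13. 102.   0.  65. -61.] 22.92082878387079
```

Emit:
arm_command:
  motion:
    - {"offset": [-0.0003, -0.0045, 0], "spin": -0.1}
    - {"offset": [-0.0001, -0.0022, 0], "spin": -0.05}
    - {"offset": [0, 0, 0], "spin": 0}

```text
time_s: 7.0
ee_pos: [493.2, -64.4, 193.8]
ee_rot: [-180.0, -0.0, 151.2]
force: [0.6, 0.9, 1.1]
gripper_width: 23.2
gripper_force: 0.4
```

```bash
python3 -c "
from h import *
look('f')"
```

```text
lift hub 9.2 114 bar 115.00049499065403
7.05 [493.3 -64.4 193.8] [-180.    -0.   151.2] [ -9.  13. 103.   0.  65. -70.] 22.720917552337543
```

Emit:
arm_command:
  motion:
    - {"offset": [-0.0003, -0.0045, 0], "spin": -0.1}
    - {"offset": [-0.0001, -0.0022, 0], "spin": -0.05}
    - {"offset": [0, 0, 0], "spin": 0}

```text
time_s: 7.42
ee_pos: [490.3, -70.7, 193.6]
ee_rot: [-180.0, -0.1, 159.8]
force: [0.6, -0.2, -0.1]
gripper_width: 23.3
gripper_force: 0.0
```

```bash
python3 -c "
from h import *
look('g')"
```

```text
lift hub -17.2 23 bar 115.1029405700682
7.475 [490.4 -70.7 193.7] [-180.    -0.   159.8] [-10.  13. 103.  -0.  65. -79.] 23.328077130902106
```

View pics/g.png

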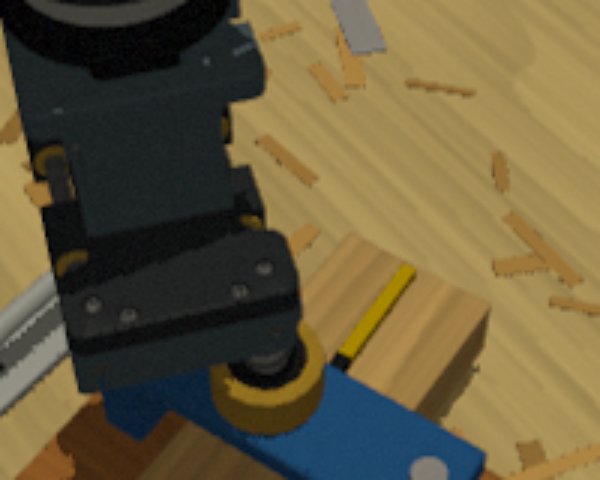

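The gripper now hides the hub from the side camera, though the contact force has vanished. I'll check with the top camera.

Run:
```python
from h import *
p,d=env.grab_frame('top'); cv2.imwrite('pics/h.png',cv2.resize(p[200:340,300:480],None,fx=4,fy=4))
P,u,v=cloud('top',d); r=np.hypot(*(P[:,:2]-[532.7,-86]).T)
k=(r<20)&(P[:,2]>145)&(P[:,2]<185);print(k.sum(),np.percentile(P[k,2],[10,50,90]) if k.any() else '')
P,u,v=cloud('side',env.grab_frame('side')[1]); r=np.hypot(*(P[:,:2]-[532.7,-86]).T)
k=(r<24)&(P[:,2]>142)&(P[:,2]<185);print(k.sum(),np.percentile(P[k,2],[10,50,90,100]) if k.any() else '')
```

```text
0 
98 [142.13157878 148.04087029 153.09351599 167.88361026]
```

View pics/h.png

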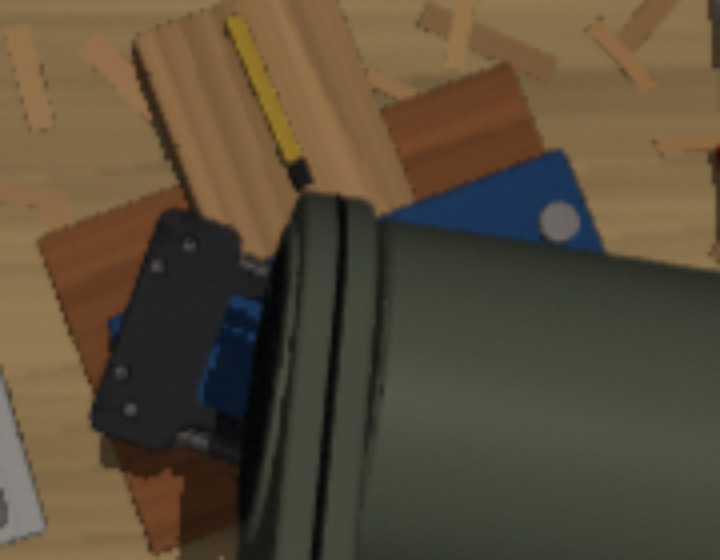

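Neither view settles it, so I'll lift straight up off the knob to see the hub from the side.

Emit:
arm_command:
  motion:
    - {"offset": [0, 0, -0.04], "spin": 0}
    - {"offset": [0, 0, -0.04], "spin": 0}
    - {"offset": [0, 0, -0.04], "spin": 0}
    - {"offset": [0, 0, 0], "spin": 0}

```text
time_s: 8.07
ee_pos: [492.1, -70.9, 317.2]
ee_rot: [179.9, 0.4, 159.9]
force: [-0.3, -0.1, -0.9]
gripper_width: 23.0
gripper_force: 0.0
```

```bash
python3 -c "
from h import *
look('i')"
```

```text
lift hub 8.0 194 bar 115.11823055199
red 346 [487.6 -74.3 204.2] z range [179.8 216.3]
8.125 [491.1 -70.7 315. ] [180.    0.2 159.9] [-10.   8.  90.  -0.  81. -79.] 23.241358248160807
```

View pics/i.png

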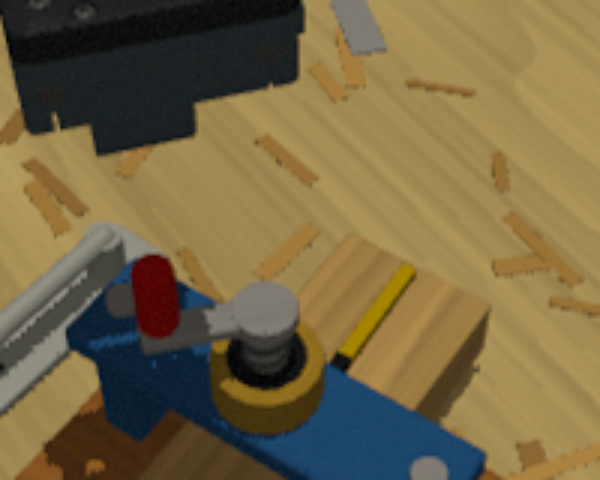

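The gripper is clear and the knob is at (155,295). The hub still reads about 8 mm up, less than the ~10 mm I expected. I'll measure again to see whether it's at rest.

Run:
```python
from h import *
look('j'); 
p,d=env.grab_frame('top'); P,u,v=cloud('top',d); r=np.hypot(*(P[:,:2]-[532.7,-86]).T)
k=(r<10)&(P[:,2]>145)&(P[:,2]<185);print('top hub',k.sum(),np.median(P[k,2])-167 if k.any() else '')
p,d=env.grab_frame('side'); P,u,v=cloud('side',d)
hsv=cv2.cvtColor(p,cv2.COLOR_BGR2HSV)[v,u].astype(int); r=np.hypot(*(P[:,:2]-[532.7,-86]).T)
red=((hsv[:,0]<6)|(hsv[:,0]>174))&(hsv[:,1]>150)&(r<80)&(P[:,2]>170)
m=env.camera_model('side')
Q=P[red]; w=Q[:,:2].mean(0)-m['eye'][:2]; w/=np.linalg.norm(w); 
lat=np.array([-w[1],w[0]]); c=lat@Q[:,:2].T; print('lateral ext',np.ptp(c))
# fit circle of radius 9 to the lower side surface
from scipy.optimize import least_squares
S=Q[Q[:,2]<205]; f=least_squares(lambda q:np.hypot(*(S[:,:2]-q).T)-9,S[:,:2].mean(0)+w*5,loss='soft_l1'); print('knob',f.x,np.degrees(np.arctan2(*(f.x-[532.7,-86])[::-1])),np.linalg.norm(f.x-[532.7,-86]))
```

```text
lift hub 7.8 190 bar 115.11320063409556
red 343 [487.8 -74.6 204.4] z range [180.5 216.3]
8.175 [490.4 -70.6 313.6] [-180.    -0.   159.9] [-10.   9.  91.  -0.  81. -79.] 22.835713400794774
top hub 0 
lateral ext 67.34196719172832
knob [490.91315954 -68.18808753] 156.91355745706872 45.42470981646419
```

Emit:
arm_command:
  motion:
    - {"offset": [0, 0, 0.05], "spin": 0}
    - {"offset": [0, 0, 0.05], "spin": 0}
    - {"offset": [0, 0, 0.02], "spin": 0}
    - {"offset": [-0.0003, -0.0045, 0], "spin": -0.1}
    - {"offset": [-0.0003, -0.0045, 0], "spin": -0.1}

```text
time_s: 8.9
ee_pos: [487.2, -78.7, 191.8]
ee_rot: [179.9, -0.3, 171.6]
force: [-0.4, 2.2, -1.6]
gripper_width: 23.1
gripper_force: 0.9
```

Emit:
arm_command:
  motion:
    - {"offset": [0, 0, 0], "spin": 0}
    - {"offset": [0, 0.002, 0], "spin": 0}
    - {"offset": [0, 0, 0], "spin": 0}

```text
time_s: 9.28
ee_pos: [488.8, -77.3, 193.9]
ee_rot: [-180.0, -0.0, 171.4]
force: [-0.4, 1.3, -0.3]
gripper_width: 23.1
gripper_force: 0.0
```

Emit:
arm_command:
  motion:
    - {"offset": [0, 0, -0.05], "spin": 0}
    - {"offset": [0, 0, -0.05], "spin": 0}
    - {"offset": [0, 0, -0.02], "spin": 0}
    - {"offset": [0, 0, 0], "spin": 0}

```text
time_s: 9.78
ee_pos: [489.5, -77.5, 315.5]
ee_rot: [-180.0, 0.2, 171.4]
force: [0.4, -0.6, -0.6]
gripper_width: 23.2
gripper_force: 0.0
```

```bash
cat >> h.py <<'E'
from scipy.optimize import least_squares
def knob():
    p,d=env.grab_frame('side'); P,u,v=cloud('side',d)
    hsv=cv2.cvtColor(p,cv2.COLOR_BGR2HSV)[v,u].astype(int); r=np.hypot(*(P[:,:2]-[532.7,-86]).T)
    S=P[((hsv[:,0]<6)|(hsv[:,0]>174))&(hsv[:,1]>150)&(r<80)&(P[:,2]>165)&(P[:,2]<203)]
    w=S[:,:2].mean(0)-env.camera_model('side')['eye'][:2]; w/=np.linalg.norm(w)
    f=least_squares(lambda q:np.hypot(*(S[:,:2]-q).T)-9,S[:,:2].mean(0)+w*5,loss='soft_l1').x
    e=f-[532.7,-86]; print('knob',np.round(f,1),'angle',np.round(np.degrees(np.arctan2(e[1],e[0]))%360,1),'r',np.round(np.linalg.norm(e),1))
E
python3 -c "
from h import *
look('k');knob()"
```

```text
lift hub 0.6 158 bar 115.11110834299683
red 337 [484.9 -82.7 198.3] z range [172.  208.6]
9.825 [488.7 -77.4 313.9] [-180.     0.   171.4] [-10.   8.  91.   0.  81. -92.] 23.10728756727428
knob [488.3 -76.6] angle 168.1 r 45.4
```

The bolt has dropped: lift is about 0 with the knob at 168°. It was still up at 157°, so I take the thread start as about 160°. Next I'll grip the knob and work out the forward rows.

Emit:
arm_command:
  motion:
    - {"offset": [0, 0, 0.05], "spin": 0}
    - {"offset": [0, 0, 0.05], "spin": 0}
    - {"offset": [0, 0, 0.02], "spin": 0}
    - {"offset": [0, 0, 0.01], "spin": 0}
    - {"offset": [0, 0, 0], "spin": 0}

```text
time_s: 10.5
ee_pos: [488.4, -77.3, 183.1]
ee_rot: [180.0, -0.1, 171.4]
force: [-0.2, -0.2, -0.2]
gripper_width: 23.1
gripper_force: 0.0
```

Emit:
arm_command:
  motion:
    - {"offset": [0, 0, 0], "spin": 0}
    - {"offset": [0, 0, 0], "spin": 0}
    - {"offset": [0, 0, 0], "spin": 0}
    - {"offset": [0, 0, 0], "spin": 0}
    - {"offset": [0, 0, 0], "spin": 0}
  jaw: 0.01
  newtons: 30

```text
time_s: 11.12
ee_pos: [489.2, -77.4, 184.4]
ee_rot: [180.0, 0.1, 171.4]
force: [1.4, 0.8, 1.1]
gripper_width: 17.2
gripper_force: 30.0
```

Run:
```python
from h import *
s=env.state(); print(s['ee_pos'],s['ee_rot'],s['force'],s['gripper_width'],s['gripper_force'])
y=np.radians(s['ee_rot'][2]); e=s['ee_pos'][:2]-[532.7,-86]
print('angle',np.degrees(np.arctan2(e[1],e[0]))%360,np.linalg.norm(e))
a=np.arctan2(e[1],e[0]); a=a%(2*np.pi); th=np.linspace(a,np.radians(160-360),26)
C=45*np.c_[np.cos(th),np.sin(th)]; D=np.diff(C,axis=0)
for i,d in enumerate(D): print(i,np.round([d@[np.cos(y),np.sin(y)],d@[np.sin(y),-np.cos(y)]],1))
```

```text
[489.22080152 -77.43459083 184.42061441] [1.79984190e+02 7.69996948e-02 1.71410998e+02] [1.35088845 0.75582275 1.06634569] 17.170689962848975 29.999899864196777
angle 168.8554297859247 44.31486132752036
0 [-2.  11.4]
1 [-4.8 10.5]
2 [-7.3  8.9]
3 [-9.4  6.8]
4 [-10.8   4.2]
5 [-11.5   1.3]
6 [-11.4  -1.7]
7 [-10.6  -4.6]
8 [-9.1 -7.1]
9 [-7.  -9.2]
10 [ -4.4 -10.7]
11 [ -1.6 -11.4]
12 [  1.4 -11.5]
13 [  4.3 -10.7]
14 [ 6.9 -9.3]
15 [ 9.  -7.2]
16 [10.6 -4.7]
17 [11.4 -1.9]
18 [11.5  1.1]
19 [10.8  4. ]
20 [9.5 6.6]
21 [7.5 8.8]
22 [ 5.  10.4]
23 [ 2.1 11.4]
24 [-0.8 11.5]
```

Emit:
arm_command:
  motion:
    - {"offset": [-0.002, 0.0114, 0.0004], "spin": 0}
    - {"offset": [-0.0048, 0.0105, 0.0004], "spin": 0}
    - {"offset": [-0.0073, 0.0089, 0.0004], "spin": 0}
    - {"offset": [-0.0094, 0.0068, 0.0004], "spin": 0}
    - {"offset": [-0.0108, 0.0042, 0.0004], "spin": 0}

```text
time_s: 11.75
ee_pos: [529.5, -40.8, 182.1]
ee_rot: [-180.0, -0.0, 171.5]
force: [-3.3, -2.8, 3.6]
gripper_width: 17.3
gripper_force: 30.0
```

```bash
python3 -c "
from h import *
look('l')
e=env.state()['ee_pos'][:2]-[532.7,-86];print(np.degrees(np.arctan2(e[1],e[0])),np.linalg.norm(e))"
```

```text
lift hub -1.6 155 bar 115.1289339386667
11.8 [531.4 -40.7 182. ] [1.800e+02 1.000e-01 1.715e+02] [ -6.  16.  99.   0.  64. -87.] 17.222400027363932
91.58680064233327 45.35698717466084
```

The lift is falling as the thread engages and the forces are small, so I'll continue.

Emit:
arm_command:
  motion:
    - {"offset": [-0.0115, 0.0013, 0.0004], "spin": 0}
    - {"offset": [-0.0114, -0.0017, 0.0004], "spin": 0}
    - {"offset": [-0.0106, -0.0046, 0.0004], "spin": 0}
    - {"offset": [-0.0091, -0.0071, 0.0004], "spin": 0}
    - {"offset": [-0.007, -0.0092, 0.0004], "spin": 0}

```text
time_s: 12.42
ee_pos: [575.2, -68.6, 180.1]
ee_rot: [179.8, -0.0, 171.4]
force: [-3.2, 1.6, 5.1]
gripper_width: 17.4
gripper_force: 30.0
```

Emit:
arm_command:
  motion:
    - {"offset": [-0.0044, -0.0107, 0.0004], "spin": 0}
    - {"offset": [-0.0016, -0.0114, 0.0004], "spin": 0}
    - {"offset": [0.0014, -0.0115, 0.0004], "spin": 0}
    - {"offset": [0.0043, -0.0107, 0.0004], "spin": 0}
    - {"offset": [0.0069, -0.0093, 0.0004], "spin": 0}

```text
time_s: 13.05
ee_pos: [560.5, -122.2, 178.1]
ee_rot: [180.0, 0.1, 171.4]
force: [1.1, 2.5, 4.6]
gripper_width: 17.5
gripper_force: 30.0
```

```bash
python3 -c "
from h import *
look('m')
e=env.state()['ee_pos'][:2]-[532.7,-86];print(np.degrees(np.arctan2(e[1],e[0])),np.linalg.norm(e))"
```

```text
lift hub -5.8 154 bar 115.18453844298813
13.1 [ 558.9 -123.3  178. ] [-179.9   -0.   171.4] [-14.  20.  94.  -0.  65. -95.] 17.054411978699623
-54.86769106791243 45.5923849139633
```

Emit:
arm_command:
  motion:
    - {"offset": [0.009, -0.0072, 0.0004], "spin": 0}
    - {"offset": [0.0106, -0.0047, 0.0004], "spin": 0}
    - {"offset": [0.0114, -0.0019, 0.0004], "spin": 0}
    - {"offset": [0.0115, 0.0011, 0.0004], "spin": 0}
    - {"offset": [0.0108, 0.004, 0.0004], "spin": 0}

```text
time_s: 13.72
ee_pos: [505.8, -122.1, 176.0]
ee_rot: [180.0, 0.1, 171.4]
force: [4.0, 1.7, 1.5]
gripper_width: 17.5
gripper_force: 30.0
```

Emit:
arm_command:
  motion:
    - {"offset": [0.0095, 0.0066, 0.0004], "spin": 0}
    - {"offset": [0.0075, 0.0088, 0.0004], "spin": 0}
    - {"offset": [0.005, 0.0104, 0.0004], "spin": 0}
    - {"offset": [0.0021, 0.0114, 0.0004], "spin": 0}
    - {"offset": [-0.0008, 0.0115, 0.0004], "spin": 0}

```text
time_s: 14.35
ee_pos: [490.5, -70.4, 173.9]
ee_rot: [-179.9, -0.0, 171.4]
force: [3.5, -4.0, 2.3]
gripper_width: 17.4
gripper_force: 30.0
```

Emit:
arm_command:
  motion:
    - {"offset": [0, 0, 0], "spin": 0}
    - {"offset": [0, 0, 0], "spin": 0}

```text
time_s: 14.6
ee_pos: [490.8, -70.0, 173.9]
ee_rot: [179.9, -0.0, 171.4]
force: [3.2, 0.5, 2.6]
gripper_width: 17.6
gripper_force: 30.0
```

```bash
python3 -c "
from h import *
look('n')
s=env.state();print(s['force'],s['gripper_force'])
e=s['ee_pos'][:2]-[532.7,-86];print(np.degrees(np.arctan2(e[1],e[0])),np.linalg.norm(e))"
```

```text
hub hidden
14.65 [490.7 -70.2 173.9] [179.9  -0.  171.4] [-10.  14. 105.   0.  62. -91.] 17.497014181363863
[3.0992488  0.72828175 3.39246121] 30.000447034835815
159.458012733085 44.888365108371566
```

View pics/n.png

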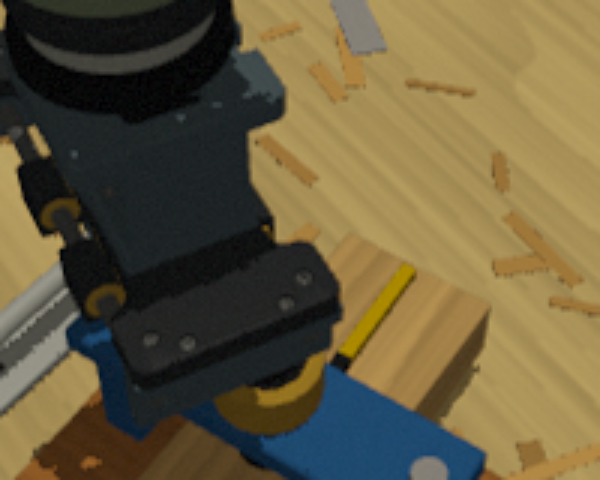

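The gripper is at 159.5° with the knob held at 30 N, the pads 17.5 mm apart and everything still. The pencil hasn't moved. Handing in.

```bash
python3 -c "
from workcell import env
print(env.job_done())"
```

```text
the job is handed in; nothing more can be done
None
```

I turned the bolt back until it dropped at its thread start (between 157° and 168°, taken as 160°), then forward one full turn to 159.5°, and handed in holding the knob at 30 N; the hub was hidden at the end, and the last reading, about 145° before the finish, was −5.8 mm.

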